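Put the glazing tools away to dry and hold the case lid ajar

TASK

Put the washed brush and the scraper away to dry: lay each one flat (do not drop it) in the plywood tool case, the brush in the long compartment and the scraper in the short one. Then bring the lid forward from where it leans back and hold it 60 degrees open, measured from shut, so that I can fit the drying prop; it would fall shut by itself, so finish while still holding it steady at that angle. Leave the mug, the jar and the cup where they stand.

Things in the scene. Friction and masses are not known exactly. Their poses are not given: they have to be found in the camera images.
- case: Open plywood tool case fixed to the bench, 213 (x) x 172 (y) x 40 mm high, outer walls 4 mm, floor 5 mm thick. Origin: centre of its underside, on the bench; +x points away from the robot to the hinged side, +y to its left. A divider along x at y = 0 (4 mm thick, top 30 mm above the bench) parts left from right
- long_floor (a point): Centre of the long compartment's floor, at case (0, 42, 5) mm. The compartment fills the left half: inside 205 mm along case x, 80 mm along y.
- short_floor (a point): Centre of the short compartment's floor, at case (-27.5, -42, 5) mm: the near part of the right half, inside 150 mm along case x, 80 mm along y. Beyond it a cross wall (top 30 mm above the bench) and a small well with a fixed white glaze pot, 33 mm tall.
- lid (a joint): Angle (rad) of the lid about the hinge: 0 shut, 1.047 is 60 degrees open, 1.75 is its stop, where it leans back at the start. It moves almost freely (no spring, about 0.2 kg) and falls shut from anything below about 1.55.
- lid_hinge (a point): Point on the hinge line, which runs along the case's y axis through case x 106.5, y 0, z 40.5 mm. The lid is a plywood panel 213 x 172 x 6 mm; shut, it lies from the hinge toward the robot (-x), its underside at z 40.5 mm.
- lid_handle (a point): Middle of the lid's steel handle bar: round, 12 mm thick, parallel to the hinge line, 96 mm between its two legs, 36 mm beyond the lid's free edge in its plane. With the lid shut it lies at (-249, 0, 3) mm from lid_hinge in case axes. At the start it is the top of the leaning lid, about 290 mm above the bench; it can be pinched from above.
- brush: Loose flat glaze brush, 180 mm long, about 70 g: round wooden handle 20 mm thick (x -90..0), steel ferrule 42 mm wide, 20 mm tall (x -5..35), grey bristles 39 mm wide (to x 90). Origin: centre of its underside; x runs along it to the bristle tip, z up as it lies. Good grip: across the handle at x = -25 mm. It starts on the bench on one side of the case.
- brush_tip (a point): End of the bristles, 90 mm from the brush's origin along x, 10 mm above its underside.
- brush_end (a point): End of the brush's handle, -90 mm from its origin along x, 10 mm above its underside.
- scraper: Loose scraper, 130 mm long, about 80 g: wooden handle 20 mm wide, 18 mm tall (x -65..13), steel blade 60 mm wide, 4 mm thick (to x 65), flat at the bottom. Origin: centre of its underside; x runs along it to the blade's edge, z up as it lies. Good grip: across the handle at x = -12 mm. It starts on the bench, on the other side of the case from the brush.
- scraper_tip (a point): Middle of the blade's edge, 65 mm from the scraper's origin along x, 2 mm above its underside.
- scraper_end (a point): End of the scraper's handle, -65 mm from its origin along x, 9 mm above its underside.
- mug: Bystander: white ceramic mug with a handle, radius 42 mm, 90 mm tall; origin at the centre of its foot.
- jar: Bystander: closed grey plastic glaze jar with a white cap, radius 32 mm, 80 mm tall; origin at the centre of its foot.
- cup: Bystander: open grey plastic cup, radius 34 mm, 80 mm tall; origin at the centre of its foot.
Mind the look-alikes: they are no part of the job. What is shaped like the scraper but blue or turquoise is not meant.

How it is judged:
On the way:
1. the brush lies flat in the long compartment and the scraper in the short one, both let go and at rest (x of brush_tip in the frame of case between -0.104 and 0.104 m and y of brush_tip in the frame of case between 0.003 and 0.081 m and z of each of brush_tip, brush_end, scraper_tip, scraper_end in the frame of case below 0.024 m and x of brush_end in the frame of case between -0.104 and 0.104 m and y of brush_end in the frame of case between 0.003 and 0.081 m and x of scraper_tip in the frame of case between -0.104 and 0.049 m and y of scraper_tip in the frame of case between -0.081 and -0.003 m and x of scraper_end in the frame of case between -0.104 and 0.049 m and y of scraper_end in the frame of case between -0.081 and -0.003 m and linear speed of each of brush, scraper below 0.03 m/s and contact force between the fingers and brush below 0.1 N and contact force between the fingers and scraper below 0.1 N), for 0.2 s.
At the end, for the whole second after the job is handed in: Brush flat in the long compartment, scraper flat in the short one (both ends of each between its walls and under 24 mm above the case's underside), at rest, not touched by the fingers; the lid held still by the fingers (over 0.5 N) at 60 +/- 5 degrees, resting on nothing loose (all of step 1 and value of joint lid between 0.96 and 1.134 rad and velocity of joint lid between -0.05 and 0.05 rad/s and contact force between the fingers and lid above 0.5 N and contact force between lid and brush below 0.1 N and contact force between lid and scraper below 0.1 N and contact force between lid and mug below 0.1 N and contact force between lid and jar below 0.1 N and contact force between lid and cup below 0.1 N); the arm keeps its last pose, push and grip.
It fails at once if the brush is dropped or flung (loose from the fingers and faster than 0.8 m/s) (linear speed of brush above 0.8 m/s and contact force between the fingers and brush below 0.05 N).
It fails at once if the scraper is dropped or flung (loose from the fingers and faster than 0.8 m/s) (linear speed of scraper above 0.8 m/s and contact force between the fingers and scraper below 0.05 N).
It fails at once if the mug is moved by more than 30 mm or tipped (distance of mug from where it was at the start of the episode above 0.03 m or angle between mug's own z axis and vertical above 0.4 rad).
It fails at once if the jar is moved by more than 30 mm or tipped (distance of jar from where it was at the start of the episode above 0.03 m or angle between jar's own z axis and vertical above 0.4 rad).
It fails at once if the cup is moved by more than 30 mm or tipped (distance of cup from where it was at the start of the episode above 0.03 m or angle between cup's own z axis and vertical above 0.4 rad).
It also fails if it takes over 72 s, if anything falls off the work surface, if the arm or the gripper's body presses on something with over 40 N, if the wrist force passes 120 N, or if a joint passes its speed limit or range.

ROBOT

A 6-joint arm with a two-finger parallel gripper is mounted at the origin on the work surface. World frame = base frame: x ahead of the robot, y to its left, z up, the work surface at z = 0. Lengths are in m, angles in rad, forces in N, time in s.
With the tool pointing down it reaches from about 0.35 to 0.975 m from the base axis. Payload 4.9 kg.
Tool frame: the origin (TCP) lies midway between the tips of the shut fingers; the grasp point (between the pads) lies 19 mm behind it; z points along the fingers, y is the line along which they close (so a half turn about z gives the same grasp; the last joint's range is limited). The gripper opens to 85 mm and grips with 20 to 120 N. Pads are 22 mm wide; open, the fingers measure 114 mm over their backs; the gripper's body (76 mm by 85 mm) begins 54 mm behind the grasp point. The pads swing forward as they close: fully open they stand 13 mm farther back than shut.
Start: joints at [-1.451, 0.053, 1.613, -0, 1.476, -0.119], TCP at [0.148, -0.607, 0.231] pointing down, gripper open.
Joint ranges: [-3.01, 3.01], [-1.01, 2.22], [0.06, 2.58], [-1.02, 4.17], [0.09, 2.62], [-3.14, 3.14]. Speed limits (rad/s): [2.57, 2.57, 3.14, 3.14, 3.14, 3.14].

INTERFACE

Orientations are given as a rotation vector (axis times angle).
In Python, from station import ctrl gives the robot as it stands.
- The arm moves only by the tool step_arm, never from a script. Its argument "targets" is a list of rows, each an object with "travel": the shift along the world's x, y, z as a fraction of full scale, a list of three; "angular": the turn, a rotation vector about the world's x, y, z as a fraction of full scale, a list of three; "gripper": the opening, from 0 (shut) to 1 (fully open). In form: [{"travel": [x, y, z], "angular": [rx, ry, rz], "gripper": gripper}, ...]. A call has 1 to 10 rows; each row is the pose to reach, as a shift and turn from the pose commanded when the call began; what a row does not reach only later rows make up. Full scale, the value 1, is 0.6 m for a shift and pi/4 rad for a turn. A row lasts 1/10 s, in which the tool goes at most 50 mm and 8.59 degrees, less where a joint would pass 70% of its speed; a pose out of reach is approached as far as the arm can. A call with a number of a shift or a turn outside -1 to 1 is refused whole. A call with a gripper value outside its range is refused whole. The fingers move at their own pace and stop on an object; "squeeze" is the grip in N (left out, the last holds). Time passes only in rows, so rows that repeat a pose let the fingers close. It gives the time, the measured TCP pose, the force, the opening and the grip force at its end, in the units of the state.
- ctrl.get_obs(): the state, without advancing time (a new reading comes with each control period).
- ctrl.get_image(name): name is "scene" or "top" or "wrist"; returns a dict with "img" (420x560x3 uint8, red, green, blue), "fx", "fy", "cx", "cy" (pixels), "rvec" (rotation vector, rad) and "tvec" (3), from world to camera coordinates, as OpenCV has them. Camera axes: x right, y down, z forward; pixel columns grow to the right and rows downward; lengths in m; the calibration is good to about 2 mm. A picture is of the moment at which its call begins. There is no depth.
- ctrl.finish_job(): hands the job in; it is judged then, once.
The state is a dict: "t": time; "q": joint angles; "dq": joint speeds; "effort": joint torques, N m; "tool_pos": TCP position; "tool_rot": TCP orientation; "contact_force": force on the tool from outside, world axes, zero at the start; "wrist_torque": the same for the moment, N m; "opening": finger opening in m; "grip_force": force on a finger pad.
Only numpy, scipy, OpenCV 4.12 (cv2) and the standard library are available. Lean on these libraries where they do the work, as an engineer would, in place of code of your own. Each camera call takes 0.05 s, during which the arm holds its last target. There are 200 camera calls.

## Working session

There is one attempt and no reset: what is moved stays moved. The work goes in short steps, Python scripts to look and compute and a tool call to move; the robot and the scene stay as the last step left them, time stands still between calls to the robot, and variables do not carry over. Pictures are saved under pics/ and viewed, at most 14 in all, crops included, and the job is handed in when it is done.

Besides the shell and the picture viewer there is one more tool, called as a command line: name --argument value ..., lists and objects as JSON in quotes. step_arm: Moves the arm, as the interface text tells. Its arguments: {"type":"object","properties":{"targets":{"type":"array"},"squeeze":{"type":"number"}},"required":["targets"]}

```bash
mkdir -p pics; cat > h.py <<'E'
import numpy as np, cv2, json
from station import ctrl
from scipy.spatial.transform import Rotation as R
def grab(n,tag):
    d=ctrl.get_image(n); cv2.imwrite(f'pics/{tag}.png',d['img'][:,:,::-1]); np.save(f'pics/{tag}.npy',d,allow_pickle=True); return d
def load(tag): return np.load(f'pics/{tag}.npy',allow_pickle=True).item()
def cast(d,px,z):
    Rm=R.from_rotvec(np.ravel(d['rvec'])).as_matrix(); t=np.ravel(d['tvec']); c=-Rm.T@t
    px=np.atleast_2d(px).astype(float)
    r=np.c_[(px[:,0]-d['cx'])/d['fx'],(px[:,1]-d['cy'])/d['fy'],np.ones(len(px))]@Rm
    return c+r*((z-c[2])/r[:,2])[:,None]
def proj(d,P): return cv2.projectPoints(np.atleast_2d(P).astype(float),np.ravel(d['rvec']),np.ravel(d['tvec']),np.array([[d['fx'],0,d['cx']],[0,d['fy'],d['cy']],[0,0,1.]]),None)[0][:,0]
E
python3 - <<'E'
from h import *
np.set_printoptions(precision=4,suppress=True)
for n in('top','scene'):
    d=grab(n,n+'0'); Rm=R.from_rotvec(np.ravel(d['rvec'])).as_matrix(); print(n,d['fx'],-Rm.T@np.ravel(d['tvec']),Rm[2])
print(ctrl.get_obs())
a=cv2.imread('pics/top0.png')
E
```

```text
top 435.6310270941161 [0.4831 0.0408 1.1704] [ 0.0809 -0.0206 -0.9965]
scene 532.3767716091054 [1.6103 0.0037 1.0451] [-0.7132  0.0229 -0.7006]
{'t': 0.1, 'q': array([-1.451 ,  0.0533,  1.6141,  0.    ,  1.476 , -0.119 ]), 'dq': array([ 0.0001, -0.0002, -0.0032, -0.0006,  0.0003,  0.0002]), 'effort': array([  0.0007, -39.4906, -37.1365,  -0.    ,   0.0039,  -0.    ]), 'tool_pos': array([ 0.1478, -0.6067,  0.2302]), 'tool_rot': array([-3.1174, -0.3741, -0.    ]), 'contact_force': array([ 0.4258, -0.1   , -0.672 ]), 'wrist_torque': array([-0.0502,  0.0145,  0.0308]), 'grip_force': 0.0, 'opening': 0.08541772547575473}
```

View pics/top0.png

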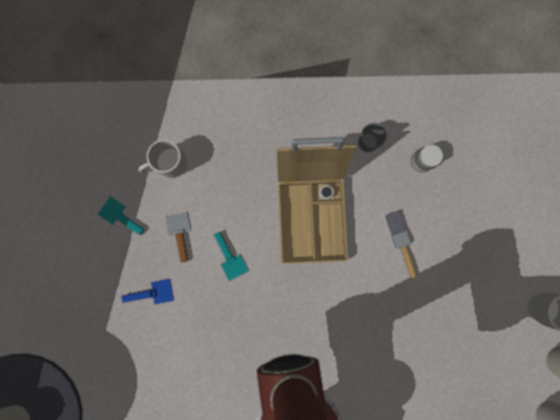

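View pics/scene0.png

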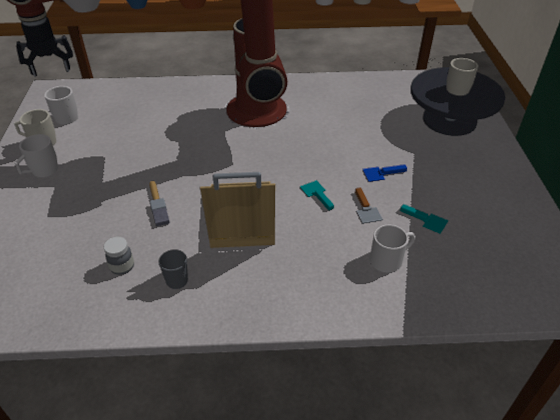

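The top view shows the brush at right: handle end about (413,276), bristle end about (395,212). The real scraper, with the brown handle, is at about (180,238) with its blade at (178,222). The case is centred around (314,222), and the lid handle bar is at about (318,141). The jar, cup and mug stand beyond the case.

```bash
python3 - <<'E'
from h import *
np.set_printoptions(precision=4,suppress=True)
d=load('top0'); im=d['img']; hsv=cv2.cvtColor(im,cv2.COLOR_RGB2HSV)
c=im[125:300,95:440]; cv2.imwrite('pics/crop.png',cv2.resize(c[:,:,::-1],(793,402),interpolation=cv2.INTER_CUBIC))
for n,(x0,x1,y0,y1),lo,hi,z in [('scr handle',(165,200,205,270),(0,120,40),(20,255,255),.018),('brush handle',(380,425,205,285),(8,90,60),(30,255,255),.01),('case',(265,365,178,275),(10,70,50),(30,255,255),.04)]:
    m=np.zeros(im.shape[:2],np.uint8); m[y0:y1,x0:x1]=cv2.inRange(hsv[y0:y1,x0:x1],lo,hi)
    k,_=cv2.findContours(m,0,2); k=max(k,key=cv2.contourArea); r=cv2.minAreaRect(k); b=cv2.boxPoints(r)
    print(n,cv2.contourArea(k),r,'\n',b,'\n',cast(d,b,z)[:,:2],cast(d,[r[0]],z))
for p in [(178,222),(178,235),(397,222),(402,240),(398,228)]: print(p,im[p[1],p[0]],hsv[p[1],p[0]])
E
```

```text
scr handle 135.0 ((181.40383911132812, 247.0192413330078), (26.867910385131836, 6.275716304779053), 78.69007110595703) 
 [[175.6923 234.4615]
 [181.8461 233.2308]
 [187.1154 259.5769]
 [180.9615 260.8077]] 
 [[0.523  0.3087]
 [0.5258 0.2926]
 [0.4564 0.2795]
 [0.4537 0.2956]] [[0.4896 0.2941 0.018 ]]
brush handle 147.5 ((408.60003662109375, 261.79998779296875), (31.622774124145508, 5.692099571228027), 71.56504821777344) 
 [[400.9 247.7]
 [406.3 245.9]
 [416.3 275.9]
 [410.9 277.7]] 
 [[ 0.4708 -0.287 ]
 [ 0.4752 -0.3017]
 [ 0.3951 -0.3243]
 [ 0.3908 -0.3096]] [[ 0.4329 -0.3057  0.01  ]]
case 5370.5 ((312.2865905761719, 219.08786010742188), (85.4774169921875, 65.75973510742188), 87.0643310546875) 
 [[277.261  178.0892]
 [342.9345 174.7213]
 [347.3122 260.0865]
 [281.6387 263.4544]] 
 [[ 0.6622  0.0376]
 [ 0.6666 -0.1351]
 [ 0.4433 -0.1376]
 [ 0.4397  0.0324]] [[ 0.5521 -0.0505  0.04  ]]
(178, 222) [120 124 126] [100  12 126]
(178, 235) [117  76  45] [ 13 157 117]
(397, 222) [84 83 91] [124  22  91]
(402, 240) [117 122 124] [ 99  14 124]
(398, 228) [86 86 93] [120  19  93]
```

View pics/crop.png

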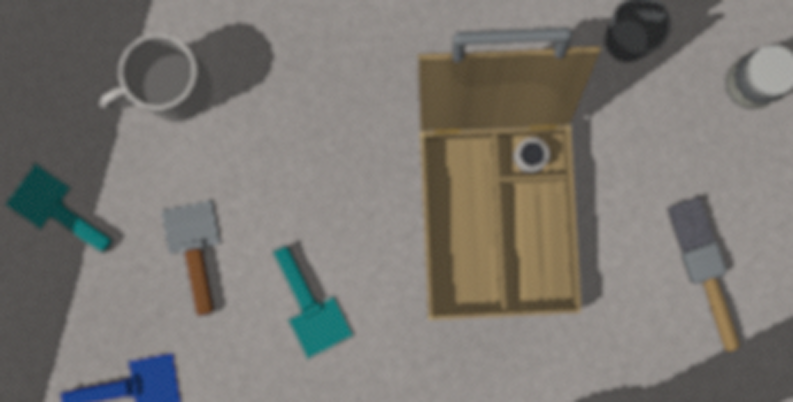

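The crop resolves the parts. The case rim's near corners are at crop (432,318) and (580,310), the brush tip at (685,200) with its handle end at (731,347), and the scraper edge at (189,204) with its handle end at (205,312). The lid bar runs from (458,40) to (570,34).

```bash
python3 - <<'E'
from h import *
np.set_printoptions(precision=4,suppress=True)
d=load('top0'); s=345/793
f=lambda p,z:cast(d,np.array(p)*s+[95,125],z)[0,:2]
C=[f(p,.04) for p in [(432,318),(580,310),(572,124),(422,131)]]
C=np.array(C);print('case',C,[np.linalg.norm(C[i]-C[i-1]) for i in range(4)],C.mean(0))
ax=(C[2]+C[3]-C[0]-C[1]);print('yaw',np.degrees(np.arctan2(ax[1],ax[0])), 'front',np.degrees(np.arctan2(*( (C[0]-C[1])*[-1,1])))) 
for n,a,b,za,zb in [('brush',(731,347),(685,200),.012,.018),('scr',(205,313),(189,204),.016,.004)]:
    A,B=f(a,za),f(b,zb);v=B-A;print(n,A,B,'len',np.linalg.norm(v),'mid',(A+B)/2,'yaw',np.degrees(np.arctan2(v[1],v[0])))
b=[f((458,40),.29),f((570,34),.29)];print('bar',b,np.mean(b,0))
print(proj(d,[[.55,-.05,.04]]),ctrl.get_obs()['tool_rot'])
E
```

```text
case [[ 0.4399  0.0291]
 [ 0.4439 -0.1377]
 [ 0.6553 -0.1371]
 [ 0.6518  0.0344]] [np.float64(0.21190447505438847), np.float64(0.16681170900885275), np.float64(0.2114042696464919), np.float64(0.17156309232522657)] [ 0.5477 -0.0528]
yaw 0.7999675881879872 front 1.365025652891569
brush [ 0.3954 -0.3149] [ 0.5663 -0.2684] len 0.1771305472361129 mid [ 0.4808 -0.2917] yaw 15.222043298352013
scr [0.4524 0.2876] [0.5787 0.3074] len 0.12780667586303965 mid [0.5155 0.2975] yaw 8.9148055883589
bar [array([0.6957, 0.0014]), array([ 0.6987, -0.0992])] [ 0.6972 -0.0489]
[[312.1036 219.8853]] [-3.1174 -0.3741 -0.    ]
```

step_arm --targets '[{"travel":[0.13,0.13,-0.04],"angular":[0,0,0],"gripper":0.7},{"travel":[0.26,0.26,-0.09],"angular":[0,0,0.02],"gripper":0.7},{"travel":[0.39,0.39,-0.13],"angular":[0,0,0.033],"gripper":0.7},{"travel":[0.515,0.515,-0.19],"angular":[0,0,0.033],"gripper":0.7},{"travel":[0.515,0.515,-0.23],"angular":[0,0,0.033],"gripper":0.7},{"travel":[0.515,0.515,-0.23],"angular":[0,0,0.033],"gripper":0.7},{"travel":[0.515,0.515,-0.23],"angular":[0,0,0.033],"gripper":0.7},{"travel":[0.515,0.515,-0.23],"angular":[0,0,0.033],"gripper":0.7},{"travel":[0.515,0.515,-0.23],"angular":[0,0,0.033],"gripper":0.7},{"travel":[0.515,0.515,-0.23],"angular":[0,0,0.033],"gripper":0.7}]'

```text
t: 1.1
tool_pos: [0.4576, -0.2936, 0.0901]
tool_rot: [-3.108, -0.421, 0.004]
contact_force: [-0.9, -0.2, -0.3]
opening: 0.0598
grip_force: 0.0
```

```bash
python3 - <<'E'
from h import *
d=grab('wrist','w1'); o=ctrl.get_obs(); print(o['tool_pos'],o['tool_rot'],o['t'],o['q'])
print(proj(d,[[.3954,-.3149,.01],[.5663,-.2684,.01],[.4567,-.2983,.02]]))
E
```

```text
[ 0.45745568 -0.29453282  0.09067878] [-3.10938528 -0.4208229   0.00370753] 1.15 [-7.09258664e-01 -5.96316948e-03  1.91786667e+00  8.45579416e-04
  1.23414204e+00  5.92212132e-01]
[[281.87559427 311.55136553]
 [285.10409499  22.45435418]
 [283.23545029 228.87087093]]
```

View pics/w1.png

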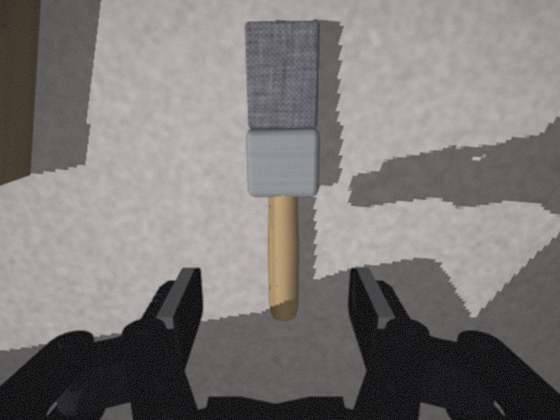

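The wrist view shows the brush square between the open fingers, with its tip at (283,22) and its handle end at (284,318). That agrees with the projected positions, so I go down and grip.

step_arm --targets '[{"travel":[0,0,-0.05],"angular":[0,0,0],"gripper":0.7},{"travel":[0,0,-0.1],"angular":[0,0,0],"gripper":0.7},{"travel":[0,0,-0.13],"angular":[0,0,0],"gripper":0.7},{"travel":[0,0,-0.147],"angular":[0,0,0],"gripper":0.7},{"travel":[0,0,-0.147],"angular":[0,0,0],"gripper":0.7},{"travel":[0,0,-0.147],"angular":[0,0,0],"gripper":0},{"travel":[0,0,-0.147],"angular":[0,0,0],"gripper":0},{"travel":[0,0,-0.147],"angular":[0,0,0],"gripper":0},{"travel":[0,0,-0.147],"angular":[0,0,0],"gripper":0},{"travel":[0,0,-0.147],"angular":[0,0,0],"gripper":0}]' --squeeze 45

```text
t: 2.15
tool_pos: [0.4579, -0.2993, 0.0068]
tool_rot: [3.112, 0.415, 0.003]
contact_force: [-1.5, 0.5, 6.5]
opening: 0.0173
grip_force: 44.5
```

step_arm --targets '[{"travel":[0,0,0.02],"angular":[0,0,0],"gripper":0},{"travel":[0,0,0.06],"angular":[0,0,0],"gripper":0},{"travel":[0,0,0.1],"angular":[0,0,0],"gripper":0},{"travel":[0,0,0.14],"angular":[0,0,0],"gripper":0},{"travel":[0,0,0.17],"angular":[0,0,0],"gripper":0},{"travel":[0,0,0.19],"angular":[0,0,0],"gripper":0},{"travel":[0,0,0.2],"angular":[0,0,0],"gripper":0},{"travel":[0,0,0.2],"angular":[0,0,0],"gripper":0}]'

```text
t: 2.95
tool_pos: [0.4571, -0.2984, 0.1257]
tool_rot: [3.113, 0.415, 0.001]
contact_force: [-0.9, -0.2, 0.5]
opening: 0.017
grip_force: 44.0
```

```bash
python3 - <<'E'
from h import *
d=grab('wrist','w2'); o=ctrl.get_obs(); print(o['tool_pos'],o['tool_rot'],o['t'],o['opening'],o['grip_force'])
grab('scene','s2')
E
```

```text
[ 0.45658276 -0.29802895  0.1247236 ] [-3.11365092e+00 -4.14510722e-01  6.23414183e-04] 3.0 0.017220218474735333 43.98086071014404
```

View pics/w2.png

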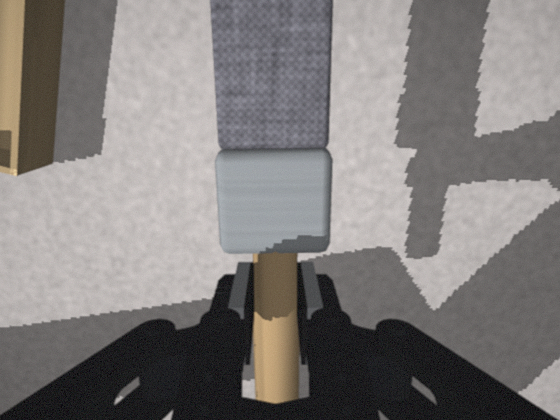

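The brush is held, with its tip possibly tilted up slightly. Next I carry it over the long compartment.

step_arm --targets '[{"travel":[0.006,0.025,0],"angular":[0,0,-0.03],"gripper":0},{"travel":[0.018,0.08,0],"angular":[0,0,-0.07],"gripper":0},{"travel":[0.032,0.14,0],"angular":[0,0,-0.12],"gripper":0},{"travel":[0.047,0.21,0],"angular":[0,0,-0.17],"gripper":0},{"travel":[0.063,0.28,0],"angular":[0,0,-0.22],"gripper":0},{"travel":[0.079,0.35,0],"angular":[0,0,-0.26],"gripper":0},{"travel":[0.094,0.415,0],"angular":[0,0,-0.3],"gripper":0},{"travel":[0.104,0.46,0],"angular":[0,0,-0.313],"gripper":0},{"travel":[0.108,0.477,0],"angular":[0,0,-0.313],"gripper":0},{"travel":[0.108,0.477,0],"angular":[0,0,-0.313],"gripper":0}]'

```text
t: 4.05
tool_pos: [0.5211, -0.0111, 0.124]
tool_rot: [-3.141, -0.033, 0.003]
contact_force: [0.1, -0.3, -0.5]
opening: 0.017
grip_force: 44.0
```

step_arm --targets '[{"travel":[0,0,0],"angular":[0,0,0],"gripper":0},{"travel":[0,0,0],"angular":[0,0,0],"gripper":0}]'

```text
t: 4.25
tool_pos: [0.5213, -0.0133, 0.1248]
tool_rot: [3.141, 0.027, -0.001]
contact_force: [0.9, 0.7, -0.7]
opening: 0.017
grip_force: 44.0
```

```bash
python3 - <<'E'
from h import *
o=ctrl.get_obs(); print(o['tool_pos'],o['tool_rot'],o['t'],o['opening'],o['grip_force'])
a=grab('wrist','w3')['img']; b=grab('scene','s3')['img'][120:330,120:320]
b=cv2.resize(b,(400,420)); cv2.imwrite('pics/m3.png',cv2.resize(np.hstack([cv2.resize(a,(400,420)),b]),(800,420))[:,:,::-1])
E
```

```text
[ 0.5213489  -0.01325006  0.1247643 ] [ 3.14119852e+00  2.72098775e-02 -1.05398616e-03] 4.25 0.017043150593610494 44.033398032188416
```

View pics/m3.png

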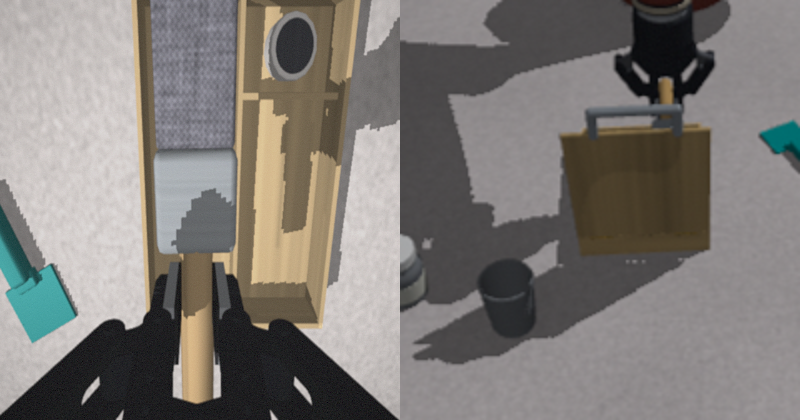

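The brush lines up with the long compartment: its left wall is at column 140 and the divider at column 240, with the brush between them. I lower it slowly.

step_arm --targets '[{"travel":[0,0,-0.03],"angular":[0,0,0],"gripper":0},{"travel":[0,0,-0.06],"angular":[0,0,0],"gripper":0},{"travel":[0,0,-0.09],"angular":[0,0,0],"gripper":0},{"travel":[0,0,-0.12],"angular":[0,0,0],"gripper":0},{"travel":[0,0,-0.14],"angular":[0,0,0],"gripper":0},{"travel":[0,0,-0.155],"angular":[0,0,0],"gripper":0},{"travel":[0,0,-0.165],"angular":[0,0,0],"gripper":0},{"travel":[0,0,-0.175],"angular":[0,0,0],"gripper":0},{"travel":[0,0,-0.18],"angular":[0,0,0],"gripper":0},{"travel":[0,0,-0.18],"angular":[0,0,0],"gripper":0}]'

```text
t: 5.35
tool_pos: [0.5216, -0.012, 0.017]
tool_rot: [-3.141, -0.03, 0.0]
contact_force: [-0.4, 0.0, -0.4]
opening: 0.0172
grip_force: 44.0
```

step_arm --targets '[{"travel":[0,0,-0.005],"angular":[0,0,0],"gripper":0},{"travel":[0,0,-0.008],"angular":[0,0,0],"gripper":0},{"travel":[0,0,-0.008],"angular":[0,0,0],"gripper":0},{"travel":[0,0,-0.008],"angular":[0,0,0],"gripper":0}]'

```text
t: 5.75
tool_pos: [0.5217, -0.0121, 0.0124]
tool_rot: [3.141, 0.03, 0.0]
contact_force: [0.2, -1.0, 0.0]
opening: 0.0176
grip_force: 44.0
```

step_arm --targets '[{"travel":[0,0,-0.003],"angular":[0,0,0],"gripper":0},{"travel":[0,0,-0.003],"angular":[0,0,0],"gripper":0.25},{"travel":[0,0,-0.003],"angular":[0,0,0],"gripper":0.42},{"travel":[0,0,-0.003],"angular":[0,0,0],"gripper":0.42},{"travel":[0,0,-0.003],"angular":[0,0,0],"gripper":0.42}]' --squeeze 45

```text
t: 6.25
tool_pos: [0.5215, -0.012, 0.0104]
tool_rot: [-3.141, -0.03, 0.0]
contact_force: [0.1, -0.2, -0.3]
opening: 0.0361
grip_force: 0.0
```

step_arm --targets '[{"travel":[0,0,0.03],"angular":[0,0,0],"gripper":0.42},{"travel":[0,0,0.08],"angular":[0,0,0],"gripper":0.42},{"travel":[0,0,0.15],"angular":[0,0,0],"gripper":0.5},{"travel":[0,0,0.23],"angular":[0,0,0],"gripper":0.7},{"travel":[0,0,0.25],"angular":[0,0,0],"gripper":0.7},{"travel":[0,0,0.25],"angular":[0,0,0],"gripper":0.7}]'

```text
t: 6.85
tool_pos: [0.5235, -0.0123, 0.1637]
tool_rot: [3.14, 0.03, 0.01]
contact_force: [0.2, -0.7, 0.4]
opening: 0.0598
grip_force: 0.0
```

```bash
python3 - <<'E'
from h import *
o=ctrl.get_obs(); print(o['tool_pos'],o['tool_rot'],o['t'],o['opening'],o['q'])
grab('wrist','w4')
E
```

```text
[ 0.5235495  -0.01234074  0.16373992] [3.14039273 0.02972876 0.00977048] 6.85 0.059838496812827345 [-1.65761421e-01 -1.44565385e-01  1.91839921e+00  5.79551325e-05
  1.36144994e+00  1.38609046e+00]
```

View pics/w4.png

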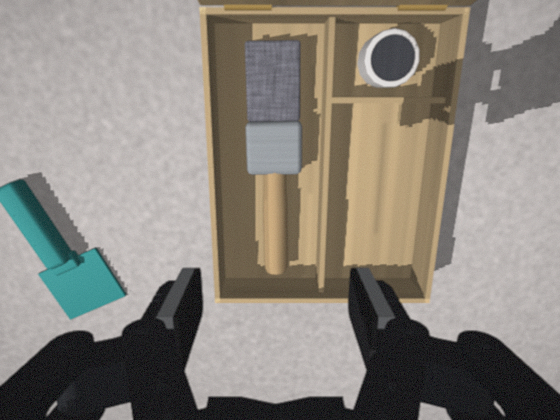

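The brush lies in the long compartment, with its tip at about (272,42) and its handle end at (276,273). Now the scraper.

step_arm --targets '[{"travel":[-0.005,0.08,0],"angular":[0,0,0.03],"gripper":0.7},{"travel":[-0.01,0.16,0],"angular":[0,0,0.07],"gripper":0.7},{"travel":[-0.015,0.24,-0.02],"angular":[0,0,0.11],"gripper":0.7},{"travel":[-0.02,0.32,-0.05],"angular":[0,0,0.15],"gripper":0.7},{"travel":[-0.025,0.4,-0.08],"angular":[0,0,0.176],"gripper":0.7},{"travel":[-0.03,0.48,-0.11],"angular":[0,0,0.176],"gripper":0.7},{"travel":[-0.03,0.513,-0.117],"angular":[0,0,0.176],"gripper":0.7},{"travel":[-0.03,0.513,-0.117],"angular":[0,0,0.176],"gripper":0.7},{"travel":[-0.03,0.513,-0.117],"angular":[0,0,0.176],"gripper":0.7},{"travel":[-0.03,0.513,-0.117],"angular":[0,0,0.176],"gripper":0.7}]'

```text
t: 7.9
tool_pos: [0.5033, 0.2945, 0.0893]
tool_rot: [3.131, 0.245, -0.003]
contact_force: [0.5, -0.3, -0.0]
opening: 0.0598
grip_force: 0.0
```

```bash
python3 - <<'E'
from h import *
np.set_printoptions(precision=4,suppress=True)
d=load('w4'); C=cast(d,[(217,301),(430,300),(468,8),(203,10)],.04)[:,:2]
print(C,C.mean(0),[np.linalg.norm(C[i]-C[i-1]) for i in range(4)]); a=C[2]+C[3]-C[0]-C[1]; print(np.degrees(np.arctan2(a[1],a[0])))
d=grab('wrist','w5'); o=ctrl.get_obs(); print(o['tool_pos'],o['tool_rot'],o['t'])
print(proj(d,[[.4524,.2876,.009],[.5787,.3074,.004]]))
E
```

```text
[[ 0.4398  0.0326]
 [ 0.4438 -0.1374]
 [ 0.6532 -0.1318]
 [ 0.6488  0.0359]] [ 0.5464 -0.0502] [np.float64(0.2090118590726995), np.float64(0.1700091581225916), np.float64(0.20947738944304312), np.float64(0.1677973065979828)]
1.2180183033340422
[0.5036 0.2944 0.0898] [ 3.1316  0.2441 -0.0011] 7.95
[[273.7604 292.6735]
 [273.7595  91.04  ]]
```

View pics/w5.png

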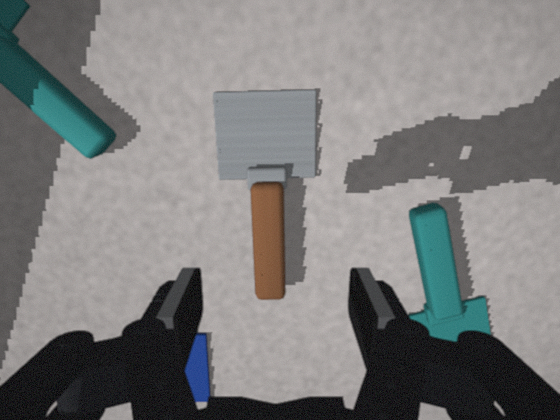

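The scraper sits at edge (266,91) and handle end (270,298), about 3 mm left of where I predicted. The look-alikes are clear of the fingers. I correct the offset and grip.

step_arm --targets '[{"travel":[0,0.005,-0.04],"angular":[0,0,0.02],"gripper":0.7},{"travel":[0,0.005,-0.09],"angular":[0,0,0.02],"gripper":0.7},{"travel":[0,0.005,-0.125],"angular":[0,0,0.02],"gripper":0.7},{"travel":[0,0.005,-0.14],"angular":[0,0,0.02],"gripper":0.7},{"travel":[0,0.005,-0.14],"angular":[0,0,0.02],"gripper":0.7},{"travel":[0,0.005,-0.14],"angular":[0,0,0.02],"gripper":0},{"travel":[0,0.005,-0.14],"angular":[0,0,0.02],"gripper":0},{"travel":[0,0.005,-0.14],"angular":[0,0,0.02],"gripper":0},{"travel":[0,0.005,-0.14],"angular":[0,0,0.02],"gripper":0},{"travel":[0,0.005,-0.14],"angular":[0,0,0.02],"gripper":0}]' --squeeze 45

```text
t: 8.95
tool_pos: [0.505, 0.2993, 0.0082]
tool_rot: [-3.129, -0.271, -0.005]
contact_force: [-0.9, -1.0, 5.4]
opening: 0.0185
grip_force: 46.2
```

step_arm --targets '[{"travel":[0,0,0.02],"angular":[0,0,0],"gripper":0},{"travel":[0,0,0.06],"angular":[0,0,0],"gripper":0},{"travel":[0,0,0.1],"angular":[0,0,0],"gripper":0},{"travel":[0,0,0.14],"angular":[0,0,0],"gripper":0},{"travel":[0,0,0.17],"angular":[0,0,0],"gripper":0},{"travel":[0,0,0.19],"angular":[0,0,0],"gripper":0},{"travel":[0,0,0.2],"angular":[0,0,0],"gripper":0},{"travel":[0,0,0.2],"angular":[0,0,0],"gripper":0}]'

```text
t: 9.75
tool_pos: [0.5038, 0.2989, 0.1269]
tool_rot: [-3.13, -0.271, -0.001]
contact_force: [0.6, 0.9, -0.6]
opening: 0.0189
grip_force: 45.4
```

step_arm --targets '[{"travel":[0,-0.025,0],"angular":[0,0,0],"gripper":0},{"travel":[0,-0.085,0],"angular":[0,0,-0.02],"gripper":0},{"travel":[0,-0.155,0],"angular":[0,0,-0.05],"gripper":0},{"travel":[0,-0.23,0],"angular":[0,0,-0.08],"gripper":0},{"travel":[0.004,-0.31,0],"angular":[0,0,-0.11],"gripper":0},{"travel":[0.006,-0.39,0],"angular":[0,0,-0.14],"gripper":0},{"travel":[0.008,-0.47,0],"angular":[0,0,-0.17],"gripper":0},{"travel":[0.008,-0.55,0],"angular":[0,0,-0.193],"gripper":0},{"travel":[0.008,-0.61,0],"angular":[0,0,-0.193],"gripper":0},{"travel":[0.008,-0.655,0],"angular":[0,0,-0.193],"gripper":0}]'

```text
t: 10.75
tool_pos: [0.5067, -0.0971, 0.1248]
tool_rot: [-3.141, -0.03, 0.004]
contact_force: [0.3, 0.2, -1.2]
opening: 0.0186
grip_force: 45.4
```

step_arm --targets '[{"travel":[0,0,0],"angular":[0,0,0],"gripper":0},{"travel":[0,0,0],"angular":[0,0,0],"gripper":0},{"travel":[0,0,0],"angular":[0,0,0],"gripper":0}]'

```text
t: 11.05
tool_pos: [0.5077, -0.0937, 0.1254]
tool_rot: [-3.141, -0.034, 0.003]
contact_force: [0.6, 0.0, -1.0]
opening: 0.0187
grip_force: 45.4
```

```bash
python3 - <<'E'
from h import *
o=ctrl.get_obs(); print(o['tool_pos'],o['tool_rot'],o['t'],o['opening'],o['grip_force'])
grab('wrist','w6')
E
```

```text
[ 0.50765093 -0.09369889  0.12538645] [-3.14062813e+00 -3.38482692e-02  2.51274289e-03] 11.05 0.018676619619324254 45.36532759666443
```

View pics/w6.png

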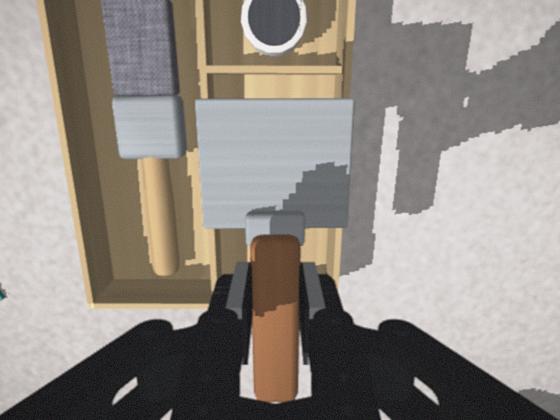

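The scraper is centred over the short compartment, its blade spanning columns 196–352 between the divider and the right wall. Lowering it.

step_arm --targets '[{"travel":[0,0,-0.03],"angular":[0,0,0],"gripper":0},{"travel":[0,0,-0.06],"angular":[0,0,0],"gripper":0},{"travel":[0,0,-0.09],"angular":[0,0,0],"gripper":0},{"travel":[0,0,-0.12],"angular":[0,0,0],"gripper":0},{"travel":[0,0,-0.14],"angular":[0,0,0],"gripper":0},{"travel":[0,0,-0.155],"angular":[0,0,0],"gripper":0},{"travel":[0,0,-0.165],"angular":[0,0,0],"gripper":0},{"travel":[0,0,-0.175],"angular":[0,0,0],"gripper":0},{"travel":[0,0,-0.185],"angular":[0,0,0],"gripper":0},{"travel":[0,0,-0.185],"angular":[0,0,0],"gripper":0}]'

```text
t: 12.1
tool_pos: [0.508, -0.0941, 0.0147]
tool_rot: [-3.141, -0.033, 0.002]
contact_force: [-0.4, -0.2, -1.8]
opening: 0.0185
grip_force: 45.4
```

step_arm --targets '[{"travel":[0,0,-0.003],"angular":[0,0,0],"gripper":0},{"travel":[0,0,-0.003],"angular":[0,0,0],"gripper":0},{"travel":[0,0,-0.003],"angular":[0,0,0],"gripper":0}]'

```text
t: 12.4
tool_pos: [0.5087, -0.0944, 0.0138]
tool_rot: [3.141, 0.033, 0.001]
contact_force: [0.7, -0.1, -0.5]
opening: 0.0186
grip_force: 45.4
```

step_arm --targets '[{"travel":[0,0,-0.001],"angular":[0,0,0],"gripper":0.25},{"travel":[0,0,-0.001],"angular":[0,0,0],"gripper":0.42},{"travel":[0,0,-0.001],"angular":[0,0,0],"gripper":0.42},{"travel":[0,0,-0.001],"angular":[0,0,0],"gripper":0.42}]'

```text
t: 12.8
tool_pos: [0.5086, -0.0943, 0.013]
tool_rot: [3.141, 0.033, 0.0]
contact_force: [-0.4, -0.2, 1.1]
opening: 0.0359
grip_force: 0.0
```

step_arm --targets '[{"travel":[0,0,0.03],"angular":[0,0,0],"gripper":0.42},{"travel":[0,0,0.08],"angular":[0,0,0],"gripper":0.42},{"travel":[0,0,0.15],"angular":[0,0,0],"gripper":0.5},{"travel":[0,0,0.23],"angular":[0,0,0],"gripper":0.6},{"travel":[0,0,0.3],"angular":[0,0,0],"gripper":0.6},{"travel":[0,0,0.3],"angular":[0,0,0],"gripper":0.6},{"travel":[0,0,0.3],"angular":[0,0,0],"gripper":0.6}]'

```text
t: 13.5
tool_pos: [0.5092, -0.0945, 0.1944]
tool_rot: [3.14, 0.033, 0.005]
contact_force: [-0.2, 0.3, -0.0]
opening: 0.051
grip_force: 0.0
```

```bash
python3 - <<'E'
from h import *
o=ctrl.get_obs(); print(o['tool_pos'],o['tool_rot'],o['t'],o['opening'])
grab('wrist','w7')
E
```

```text
[ 0.50917521 -0.09448581  0.19444607] [3.14036583 0.03336847 0.00466318] 13.5 0.05099678991054595
```

View pics/w7.png

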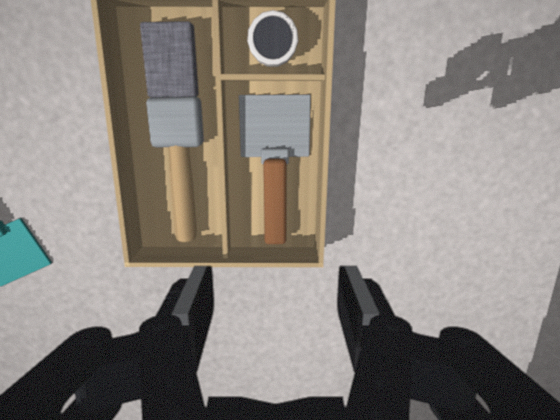

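Both tools lie flat in their compartments: the brush at columns 140–200 and the scraper at columns 245–310, rows 95–243. Next comes the lid.

step_arm --targets '[{"travel":[0,0,0.07],"angular":[0,0,0.15],"gripper":0.6},{"travel":[0,0.01,0.14],"angular":[0,0,0.3],"gripper":0.6},{"travel":[0,0.02,0.2],"angular":[0,0,0.5],"gripper":0.6},{"travel":[0,0.04,0.25],"angular":[0,0,0.65],"gripper":0.6},{"travel":[0,0.06,0.3],"angular":[0,0,0.8],"gripper":0.6},{"travel":[0,0.077,0.3],"angular":[0,0,1],"gripper":0.6},{"travel":[0,0.077,0.3],"angular":[0,0,1],"gripper":0.6}]'

```text
t: 14.25
tool_pos: [0.5084, -0.0472, 0.3716]
tool_rot: [-2.887, -1.235, 0.002]
contact_force: [-0.6, 0.0, -0.3]
opening: 0.0514
grip_force: 0.0
```

step_arm --targets '[{"travel":[0.04,0,0],"angular":[0,0,0.19],"gripper":0.6},{"travel":[0.1,0,0],"angular":[0,0,0.38],"gripper":0.6},{"travel":[0.16,0,0],"angular":[0,0,0.56],"gripper":0.6},{"travel":[0.22,0,0],"angular":[0,0,0.74],"gripper":0.6},{"travel":[0.27,0,0],"angular":[0,0,0.9],"gripper":0.6},{"travel":[0.3,0,0],"angular":[0,0,1],"gripper":0.6},{"travel":[0.317,0,0],"angular":[0,0,1],"gripper":0.6},{"travel":[0.317,0,0],"angular":[0,0,1],"gripper":0.6},{"travel":[0.317,0,0],"angular":[0,0,1],"gripper":0.6},{"travel":[0.317,0,0],"angular":[0,0,1],"gripper":0.6}]'

```text
t: 15.25
tool_pos: [0.6979, -0.0482, 0.373]
tool_rot: [-2.199, -2.243, 0.0]
contact_force: [-0.3, -1.3, 0.5]
opening: 0.0513
grip_force: 0.0
```

```bash
python3 - <<'E'
from h import *
o=ctrl.get_obs(); print(o['tool_pos'],o['tool_rot'],o['t'],o['opening'],o['q'])
a=grab('wrist','w8');b=grab('scene','s8')
print(proj(a,[[.70,-.0,.285],[.70,-.097,.285]]),proj(b,[[.70,-.0,.285],[.70,-.097,.285]]))
cv2.imwrite('pics/m8.png',np.hstack([a['img'][::1,80:480],cv2.resize(b['img'][90:300,140:340],(400,420))])[:,:,::-1])
E
```

```text
[ 0.69788181 -0.04816404  0.37304185] [-2.19929377e+00 -2.24323907e+00  2.65852236e-04] 15.25 0.05131053139711736 [-1.75139865e-01  1.84681133e-01  1.23793601e+00 -8.75906264e-05
  1.71914857e+00 -1.94936056e-01]
[[279.28294462 140.25099281]
 [275.92788001 283.71024359]] [[258.5488261  174.18751034]
 [214.7713524  175.59486403]]
```

View pics/m8.png

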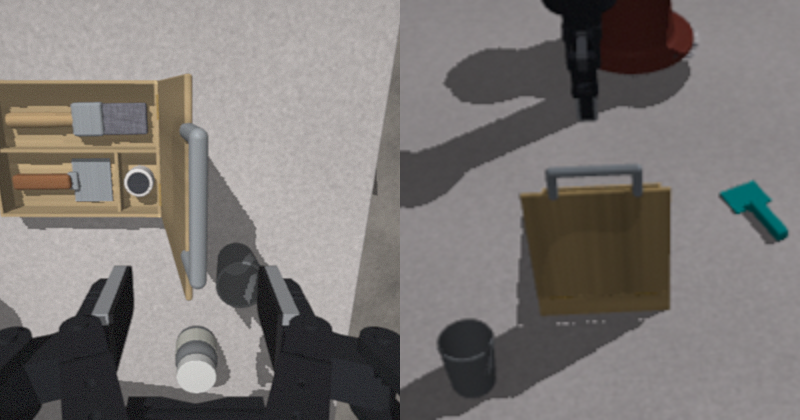

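The handle bar is at column 278 of the wrist image (198 in this crop), rows 135–285, between the fingers and as predicted. I go down and pinch it.

step_arm --targets '[{"travel":[0,0,-0.05],"angular":[0,0,0],"gripper":0.6},{"travel":[0,0,-0.1],"angular":[0,0,0],"gripper":0.6},{"travel":[0,0,-0.15],"angular":[0,0,0],"gripper":0.6},{"travel":[0,0,-0.172],"angular":[0,0,0],"gripper":0.6},{"travel":[0,0,-0.172],"angular":[0,0,0],"gripper":0.6},{"travel":[0,0,-0.172],"angular":[0,0,0],"gripper":0},{"travel":[0,0,-0.172],"angular":[0,0,0],"gripper":0},{"travel":[0,0,-0.172],"angular":[0,0,0],"gripper":0},{"travel":[0,0,-0.172],"angular":[0,0,0],"gripper":0},{"travel":[0,0,-0.172],"angular":[0,0,0],"gripper":0}]' --squeeze 30

```text
t: 16.35
tool_pos: [0.6996, -0.0482, 0.2724]
tool_rot: [2.196, 2.242, 0.004]
contact_force: [0.2, -0.3, 5.5]
opening: 0.0104
grip_force: 29.5
```

step_arm --targets '[{"travel":[-0.008,0,0.001],"angular":[0,0,0],"gripper":0},{"travel":[-0.02,0,0.003],"angular":[0,0,0],"gripper":0},{"travel":[-0.038,-0.001,0.0055],"angular":[0,0,0],"gripper":0},{"travel":[-0.056,-0.001,0.007],"angular":[0,0,0],"gripper":0},{"travel":[-0.074,-0.0015,0.0075],"angular":[0,0,0],"gripper":0},{"travel":[-0.092,-0.002,0.007],"angular":[0,0,0],"gripper":0},{"travel":[-0.11,-0.002,0.006],"angular":[0,0,0],"gripper":0},{"travel":[-0.128,-0.003,0.0045],"angular":[0,0,0],"gripper":0},{"travel":[-0.146,-0.003,0.002],"angular":[0,0,0],"gripper":0},{"travel":[-0.146,-0.003,0.002],"angular":[0,0,0],"gripper":0}]'

```text
t: 17.35
tool_pos: [0.6098, -0.0499, 0.2715]
tool_rot: [2.198, 2.244, -0.0]
contact_force: [-0.1, 0.7, 5.3]
opening: 0.0108
grip_force: 31.3
```

Smooth so far, at about 80 degrees. Continuing to 60.

step_arm --targets '[{"travel":[-0.01,0,-0.002],"angular":[0,0,0],"gripper":0},{"travel":[-0.022,0,-0.004],"angular":[0,0,0],"gripper":0},{"travel":[-0.035,-0.001,-0.007],"angular":[0,0,0],"gripper":0},{"travel":[-0.053,-0.001,-0.012],"angular":[0,0,0],"gripper":0},{"travel":[-0.07,-0.0015,-0.018],"angular":[0,0,0],"gripper":0},{"travel":[-0.087,-0.002,-0.024],"angular":[0,0,0],"gripper":0},{"travel":[-0.104,-0.002,-0.031],"angular":[0,0,0],"gripper":0},{"travel":[-0.12,-0.003,-0.039],"angular":[0,0,0],"gripper":0},{"travel":[-0.136,-0.003,-0.048],"angular":[0,0,0],"gripper":0},{"travel":[-0.136,-0.003,-0.048],"angular":[0,0,0],"gripper":0}]'

```text
t: 18.35
tool_pos: [0.5278, -0.0515, 0.2408]
tool_rot: [-2.197, -2.243, 0.002]
contact_force: [0.7, 2.1, -0.4]
opening: 0.0104
grip_force: 31.5
```

step_arm --targets '[{"travel":[0,0,0],"angular":[0,0,0],"gripper":0},{"travel":[0,0,0],"angular":[0,0,0],"gripper":0},{"travel":[0,0,0],"angular":[0,0,0],"gripper":0},{"travel":[0,0,0],"angular":[0,0,0],"gripper":0},{"travel":[0,0,0],"angular":[0,0,0],"gripper":0}]'

```text
t: 18.85
tool_pos: [0.5296, -0.0515, 0.2419]
tool_rot: [-2.197, -2.245, -0.0]
contact_force: [2.1, 2.6, -2.4]
opening: 0.0109
grip_force: 31.4
```

```bash
python3 - <<'E'
from h import *
o=ctrl.get_obs(); print(o['tool_pos'],o['tool_rot'],o['t'],o['opening'],o['grip_force'],o['contact_force'])
b=grab('scene','s9');a=grab('top','t9')
# predicted lid free-edge (outer face, 213 mm) corners & bar ends for several angles
for th in (55,60,65):
    t=np.radians(th);c,s=np.cos(t),np.sin(t);P=[]
    for l,n,y in((213,6,.083),(213,6,-.083),(249,3,.048),(249,3,-.048)):
        cx=.1065+(-l*c+n*s)/1e3;z=.0405+(l*s+n*c)/1e3;w=np.radians(1.2)
        P.append([.547+cx*np.cos(w)-y*np.sin(w),-.0515+cx*np.sin(w)+y*np.cos(w),z])
    print(th,proj(b,P).round(1).tolist(),np.round(P[2],3),np.round(P[3],3))
cv2.imwrite('pics/m9.png',cv2.resize(b['img'][120:300,160:320],(711,600)[:2])[:,:,::-1])
E
```

```text
[ 0.52961852 -0.05145215  0.24188176] [-2.19726043e+00 -2.24486573e+00 -3.87156234e-04] 18.85 0.010874972279258108 31.361770033836365 [ 2.08875096  2.55704155 -2.41470836]
55 [[270.4, 152.0], [204.6, 154.9], [255.8, 138.2], [217.7, 139.8]] [ 0.512 -0.004  0.246] [ 0.514 -0.1    0.246]
60 [[270.7, 152.9], [204.0, 155.8], [256.0, 138.9], [217.2, 140.5]] [ 0.531 -0.004  0.258] [ 0.533 -0.1    0.258]
65 [[271.0, 154.4], [203.4, 157.4], [256.1, 140.3], [216.8, 142.0]] [ 0.55  -0.003  0.267] [ 0.552 -0.099  0.267]
```

View pics/m9.png

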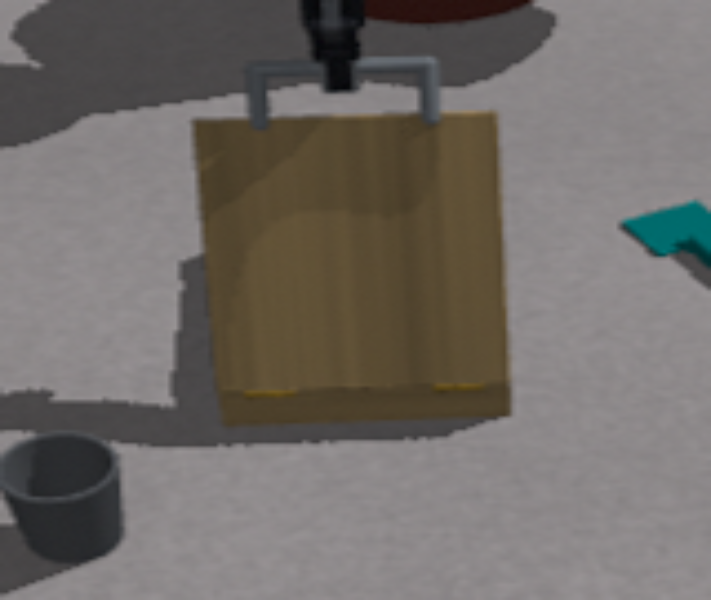

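The scene view shows the lid held by its bar, which is at about (342,65) in the crop, matching the predicted corners. The view says little about the angle. The tool's shift of −170 mm from the lid's stop puts it at about 60 degrees, and it is steady. The brush and scraper were seen at rest earlier. Handing in.

```bash
python3 -c "
from station import ctrl
o=ctrl.get_obs();print(o['dq'],o['grip_force']);print(ctrl.finish_job())"
```

```text
[-0.00040433 -0.00157501  0.00087914  0.00047368  0.00036015 -0.00015168] 31.35631799697876
the job is handed in; nothing more can be done
None
```

I handed the job in with the brush flat in the long compartment, the scraper flat in the short one, and the lid held still at about 60 degrees; the angle is worked out from the arm's position, and no verdict came back.

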